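# Refit a spring-loaded idler roller in its bench stand

### The arm

A 6-joint arm with a two-finger parallel gripper is mounted at the origin on the work surface. World frame = base frame: x ahead of the robot, y to its left, z up, the work surface at z = 0. Lengths are in mm, angles in degrees, forces in N, time in s.
With the tool pointing down it reaches from about 350 to 850 mm from the base axis. Payload 8.1 kg.
Tool frame: the origin (TCP) lies midway between the tips of the shut fingers; the grasp point (between the pads) lies 19 mm behind it (hold_point_z is the distance from the TCP to the grasp point, in mm); z points along the fingers, y is the direction in which the jaws open and shut (so a half turn about z gives the same grasp; the last joint's range is limited). The gripper opens to 85 mm and grips with 20 to 120 N. Pads are 22 mm wide; open, the fingers measure 114 mm over their backs; the gripper's body (76 mm by 85 mm) begins 54 mm behind the grasp point. The pads swing forward as they close: fully open they stand 13 mm farther back than shut.
Start: joints at [-77.945, 7.471, 85.268, -0, 87.261, -4.893], TCP at [174.923, -573.94, 231.292] pointing down, gripper open.
Joint ranges: [-169.43, 169.43], [-51.17, 129.36], [1.28, 143.12], [-76.62, 256.62], [0, 156.53], [-152.29, 152.29]. Speed limits (degrees/s): [136.94, 136.94, 159.86, 180, 180, 180].

### API

Orientations are given as [roll, pitch, yaw] about the fixed x, y, z axes, in that order (R = Rz(yaw) Ry(pitch) Rx(roll)).
In Python, from bench import sense, snapshot, camera_params, hand_in, hold_point_z gives the robot as it stands.
- The arm moves only by the tool servo_tool, never from a script. Its argument "motion" is a list of rows, each a list of 7 numbers: the finger opening in mm, from 0 to 85.4, then the shift along the tool's x, y, z in mm, then the turn, a rotation vector about the tool's x, y, z in rad. A call has 1 to 10 rows; each row shifts and turns the pose as measured when the row begins, along the tool's axes as they then stand; what a row does not reach is not made up. A row lasts 1/10 s, in which the tool goes at most 50 mm and 8.59 degrees, less where a joint would pass 70% of its speed; a pose out of reach is approached as far as the arm can. A call with a gripper value outside its range is refused whole. The fingers move at their own pace and stop on an object; "force" is the grip in N (left out, the last holds). Time passes only in rows, so rows that do not move let the fingers close. It gives the time, the measured TCP pose, the force and the opening at its end, in the units of the state.
- sense(): the state, without advancing time (a new reading comes with each control period).
- snapshot(name): name is "scene" or "top"; returns the picture (384x512x3 uint8, blue, green, red); there is no depth.
- camera_params(name): a dict with "fx", "fy", "cx", "cy" (pixels), "D" ([k1, k2, p1, p2, k3] as OpenCV has them; the pictures are not rectified), "R" (3x3) and "t" (3): a world point X has camera coordinates R X + t. Camera axes: x right, y down, z forward; pixel columns grow to the right and rows downward; lengths in mm; the calibration is good to about 2 mm. A picture is of the moment at which its call begins. camera_params takes no time and is no camera call.
- hand_in(): hands the job in, once; it reports no verdict.
The state is a dict: "time": time; "joint_pos": joint angles; "qd": joint speeds; "joint_efforts": joint torques, N m; "tool_pos": TCP position; "tcp_rot": TCP orientation; "ft_force": force on the tool from outside, world axes, zero at the start; "wrist_torque": the same for the moment, N m; "finger_gap": finger opening in mm.
Only numpy, scipy, OpenCV 4.12 (cv2) and the standard library are available. Lean on these libraries where they do the work, as an engineer would, in place of code of your own. Each camera call takes 0.05 s, during which the arm holds its last target. There are 200 camera calls.

### The job

Take the steel spring-loaded roller from its wooden cradle and fit it back into the roller stand: long sprung pin into the slot of the tall cheek, short fixed pin into the socket of the short cheek, lying level at the bottom of both. Press the spring in only as far as the fit needs and let it out under control, never ramming the roller or letting it snap against the stand, then let go and leave the other things on the bench where they are.

Things in the scene. Friction and masses are not known exactly. Their poses are not given: they have to be found in the camera images.
- roller: Steel roller, about 0.25 kg: tube 30 mm diameter, 130 mm long. Origin on its axis at mid-length, x along the axis. -x end: fixed pin, 10 mm diameter, 9 mm long (tip x = -74 mm). +x end: sprung pin, 10 mm diameter, 26 mm out when free (tip x = +91 mm). Best gripped at mid-length, closing across the tube.
- sprung_end (a point): On the roller's axis at the tube's end face where the sprung pin comes out (roller x = +65 mm). The pin goes in by 15 mm, then is solid. Its thrust is 2 N at first touch plus 1 N per mm pushed in (17 N just before solid). Both pins are polished and greased: friction about 0.2, so under thrust they slide with a drag of about a fifth of it.
- stub_end (a point): On the roller's axis inside the fixed pin (roller x = -70 mm).
- stand: Roller stand, fixed, z up, origin under its grey base plate (90 mm in x, y from -107 to +123 mm, 12 mm thick). On it one rigid aluminium carriage carries both cheeks (50 mm wide in x, floor between them z = 20 mm), clamped up to 20 mm to -y or +y of its middle place: this shift is not measured, find it by feel or sight. Fitted, the roller lies along y over x = 0.
- slot_mid (a point): Stand x = 0, y = +88, z = 65 mm: the slot's floor at its back wall IF the carriage is at its middle place (it may be 20 mm off in y). The slot is in the tall cheek's inner face (y = +79 mm), 14 mm wide, 9 mm deep, open at the top (z = 118 mm). Fitted, the sprung pin rests on its floor, axis z = 70 mm, pressed in 3 mm (5 N).
- socket_mid (a point): Stand x = 0, y = -66, z = 70 mm: mouth of the blind rectangular socket in the short cheek's inner face IF the carriage is at its middle place. 16 mm wide, z = 63.5 to 77 mm, 8 mm deep; cheek 14 mm thick, top z = 84 mm. Fitted, the fixed pin is at its bottom. To pass the cheek on the way down the sprung pin must be pressed in over 11 mm (13 N). Load the stand with less than 25 N (all contacts added).
- cradle: Light wooden cradle, fixed, 120 x 60 mm, 47 mm high; origin at its underside's centre. The roller lies along its x on two saddles 90 mm apart, axis 50 mm above the bench; between the saddles the cradle is only 14 mm high.
- driver: Screwdriver, 190 mm, lying on the bench between stand and cradle: leave alone.
- can: Can, 60 mm diameter, 100 mm high: leave alone.
- jar: Jar, 64 mm diameter, 85 mm high: leave alone.
- profile: Aluminium profile bar, 200 x 30 x 30 mm, lying: leave alone.
- wrench: Wrench, 180 mm, lying: leave alone.
- bearing: Bearing ring, 52 mm diameter, 15 mm high, lying beyond the screwdriver: leave alone.
Mind the look-alikes: they are no part of the job. What is shaped like the roller but blue or turquoise is not meant.

How it is judged (in metres and radians):
On the way:
1. the roller is lifted clear of the cradle (height (world z) of roller above 0.085 m), for 0.1 s.
At the end, for the whole second after the job is handed in: Roller at rest, released, fitted in the stand: axis at 70 mm height, at most 2.5 mm higher or lower; both ends within 3.5 mm of stand x = 0; site stub_end at stand y from -93 to -47 mm (z of stub_end in the frame of stand between 0.0675 and 0.0725 m and z of sprung_end in the frame of stand between 0.0675 and 0.0725 m and x of stub_end in the frame of stand between -0.0035 and 0.0035 m and x of sprung_end in the frame of stand between -0.0035 and 0.0035 m and y of stub_end in the frame of stand between -0.093 and -0.047 m and linear speed of roller below 0.01 m/s); the robot touches nothing.
It fails at once if the roller is pressed or struck against the stand with more than 25 N (contact force between roller and stand above 25 N).
It fails at once if a bystander is moved by more than 25 mm (distance of any of driver, can, jar, profile, wrench, bearing from where it was at the start of the episode above 0.025 m).
It also fails if it takes over 67 s, if anything falls off the work surface, if the arm or the gripper's body presses on something with over 40 N, if the wrist force passes 120 N, or if a joint passes its speed limit or range.

## Working session

There is one attempt and no reset: what is moved stays moved. The work goes in short steps, Python scripts to look and compute and a tool call to move; the robot and the scene stay as the last step left them, time stands still between calls to the robot, and variables do not carry over. Pictures are saved under pics/ and viewed, about 8 in all and at most 12, crops included, and the job is handed in when it is done.

Besides the shell and the picture viewer there is one more tool, called after "Emit:" by a JSON object that holds its "method" and its "body", one argument or row to a line. servo_tool: Moves the arm, as the interface text tells. Its arguments: {"type":"object","properties":{"motion":{"type":"array"},"force":{"type":"number"}},"required":["motion"]}

```bash
ls; mkdir -p pics
python3 - <<'E'
from bench import *
import cv2,numpy as np
print(sense())
print(hold_point_z() if callable(hold_point_z) else hold_point_z)
for n in("scene","top"):
    cv2.imwrite(f"pics/{n}0.png",snapshot(n)); print(camera_params(n))
E
```

```text
pics
{'time': 0.0, 'joint_pos': array([-7.79442871e+01,  7.51587748e+00,  8.53287496e+01,  9.04273759e-04,
        8.72610933e+01, -4.89412664e+00]), 'qd': array([-0.01512264, -0.00903947, -0.08531675,  0.05931227,  0.03701865,
       -0.0211803 ]), 'joint_efforts': array([-1.53085115e-03, -5.69411016e+01, -5.00545406e+01, -4.47909015e-04,
        1.45801704e-02, -2.96805047e-05]), 'tool_pos': array([ 174.82311785, -573.39882872,  230.2414824 ]), 'tcp_rot': array([-1.79894742e+02, -9.91937019e-03,  1.69497864e+01]), 'ft_force': array([-0.39792669,  0.10569861, -0.58439477]), 'wrist_torque': array([-0.04156425, -0.00776681, -0.01205271]), 'finger_gap': 85.29835381054312}
18.700000000000003
{'fx': 390.1995732381917, 'fy': 390.1995732381917, 'cx': 261.0497587399503, 'cy': 192.69406136692447, 'D': array([-0.12276074,  0.        ,  0.        ,  0.        ,  0.        ]), 'R': array([[ 0.08320659,  0.99651017,  0.00664481],
       [ 0.71717699, -0.05525053, -0.69469745],
       [-0.69190594,  0.06256891, -0.71927137]]), 't': array([  13.786956  , -285.27043086, 1598.606641  ])}
{'fx': 415.8150537185054, 'fy': 415.8150537185054, 'cx': 253.5894986330479, 'cy': 189.65978756472532, 'D': array([-0.11378064,  0.        ,  0.        ,  0.        ,  0.        ]), 'R': array([[ 3.20605125e-04, -9.99999702e-01,  7.02853870e-04],
       [-9.92001739e-01, -4.06757675e-04, -1.26223551e-01],
       [ 1.26223799e-01, -6.56764343e-04, -9.92001573e-01]]), 't': array([ -84.87681386,  486.58664773, 1396.0147629 ])}
```

View pics/scene0.png

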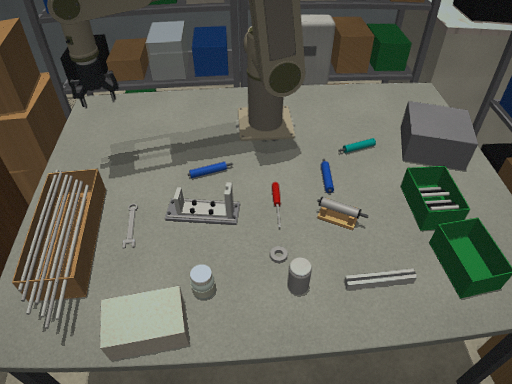

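View pics/top0.png

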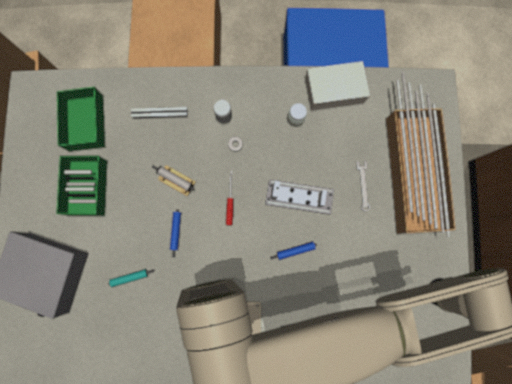

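The steel roller lies on its cradle at scene (340,210) and top (175,178). The stand is at scene (203,208) and top (300,196), with its tall cheek towards +y. I'll enlarge both.

Run:
```python
import cv2,numpy as np
s=cv2.imread("pics/scene0.png");t=cv2.imread("pics/top0.png")
def c(im,x,y,w,h): return cv2.resize(im[y:y+h,x:x+w],None,fx=5,fy=5,interpolation=cv2.INTER_CUBIC)
a=np.hstack([c(s,162,175,80,55),c(s,305,188,75,55)])
b=np.hstack([c(t,262,170,80,55),c(t,142,155,75,55)])
cv2.imwrite("pics/crop0.png",np.vstack([a,b]))
```

```text
(no output)
```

View pics/crop0.png

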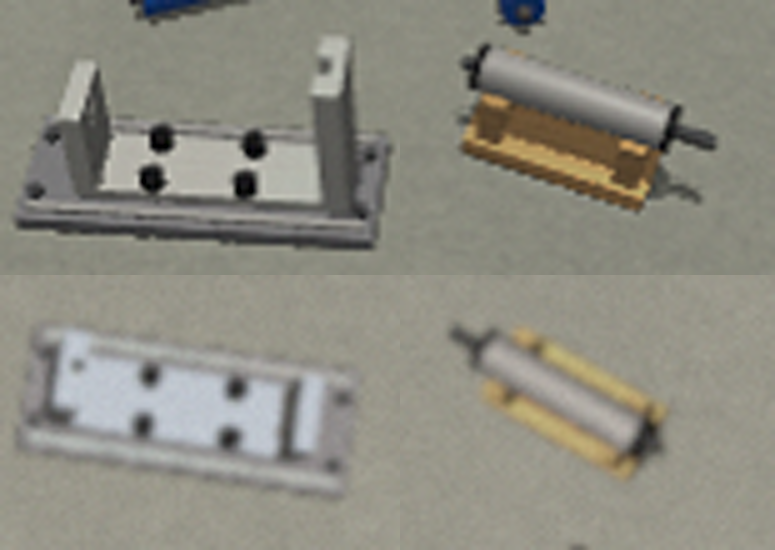

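Crops: the base plate corners, cheek tops, tube ends and pin tips are all visible. Tall cheek slot at crop (325,68), sprung pin tip at crop (715,142) in the scene view. I'll turn these picks into positions.

```bash
cat > h.py <<'E'
from bench import *
import cv2,numpy as np
from scipy.optimize import least_squares
P={n:camera_params(n) for n in("scene","top")}
def ray(n,uv):
    p=P[n];K=np.array([[p['fx'],0,p['cx']],[0,p['fy'],p['cy']],[0,0,1]])
    q=cv2.undistortPoints(np.array([[uv]],float),K,p['D'])[0,0]
    return -p['R'].T@p['t'], p['R'].T@np.array([*q,1])
def onz(n,uv,z):
    o,d=ray(n,uv);return o+d*(z-o[2])/d[2]
def proj(n,X):
    p=P[n];K=np.array([[p['fx'],0,p['cx']],[0,p['fy'],p['cy']],[0,0,1]])
    return cv2.projectPoints(np.array(X,float).reshape(-1,1,3),cv2.Rodrigues(p['R'])[0],p['t'],K,p['D'])[0][:,0]
def tri(a,b):
    (o1,d1),(o2,d2)=ray("scene",a),ray("top",b)
    s=np.linalg.lstsq(np.c_[d1,-d2],o2-o1,rcond=None)[0]
    A,B=o1+d1*s[0],o2+d2*s[1];return (A+B)/2,np.linalg.norm(A-B)
def f(x0,y0,X,Y): return [x0+(X+.5)/5-.5,y0+(Y+.5)/5-.5]
S1=lambda X,Y:f(162,175,X,Y); S2=lambda X,Y:f(305,188,X-400,Y)
T1=lambda X,Y:f(262,170,X,Y-275); T2=lambda X,Y:f(142,155,X-400,Y-275)
E
python3 - <<'E'
from h import *
np.set_printoptions(precision=1,suppress=True)
print("roller z=50 top:")
for n,c in dict(tipS=(453,327),faceS=(484,347),faceF=(643,437),tipF=(659,446)).items(): print(n,onz("top",T2(*c),50))
print("scene:")
for n,c in dict(tipS=(714,143),faceS=(672,128),faceF=(480,68),tipF=(465,64)).items(): print(n,onz("scene",S2(*c),50))
print("stand base top z12, top cam (tl,tr,br,bl)")
for c in[(38,325),(357,370),(345,497),(18,452)]: print(onz("top",T1(*c),12))
print("scene base bottom front l,r z0; back right z12")
for c,z in[((17,228),0),((376,247),0),((390,140),12),((18,215),12),((378,235),12)]: print(onz("scene",S1(*c),z))
print("tall top z118: scene front-inner, front-outer, back-inner, back-outer, slot")
for c in[(312,95),(350,95),(322,40),(350,38),(325,68)]: print(onz("scene",S1(*c),118))
print("top: slot, outer edge corners"); 
for c in[(78,365),(62,330),(50,408)]: print(onz("top",T1(*c),118))
print("short top z84: scene"); 
for c in[(78,62),(100,64)]: print(onz("scene",S1(*c),84))
print("top")
for c in[(302,375),(325,378),(293,450),(318,453)]: print(onz("top",T1(*c),84))
E
```

```text
roller z=50 top:
tipS [569.4 263.7  50. ]
faceS [555.4 241.6  50. ]
faceF [493.2 130.6  50. ]
tipF [487.  119.6  50. ]
scene:
tipS [567.4 266.2  50. ]
faceS [553.2 243.2  50. ]
faceF [494.  133.4  50. ]
tipF [489.8 124.5  50. ]
stand base top z12, top cam (tl,tr,br,bl)
[ 524.4 -139.2   12. ]
[ 492.9 -362.1   12. ]
[ 404.1 -351.7   12. ]
[ 435.5 -124.9   12. ]
scene base bottom front l,r z0; back right z12
[ 492.3 -362.6    0. ]
[ 524.9 -134.3    0. ]
[ 445.2 -121.4   12. ]
[ 491.8 -359.9   12. ]
[ 525.2 -132.6   12. ]
tall top z118: scene front-inner, front-outer, back-inner, back-outer, slot
[ 503.  -166.8  118. ]
[ 504.7 -144.3  118. ]
[ 456.9 -159.9  118. ]
[ 456.4 -142.9  118. ]
[ 481.  -158.6  118. ]
top: slot, outer edge corners
[ 482.3 -160.8  118. ]
[ 505.1 -150.6  118. ]
[ 454.4 -142.5  118. ]
short top z84: scene
[ 429.9 -315.1   84. ]
[ 432.7 -301.1   84. ]
top
[ 480.1 -311.3   84. ]
[ 478.2 -326.6   84. ]
[ 430.3 -304.4   84. ]
[ 428.3 -320.9   84. ]
```

Run:
```python
from h import *
np.set_printoptions(precision=1,suppress=True)
# (cam, px, x, y, z, moves with carriage)
D=[("top",T1(38,325),45,123,12,0),("top",T1(357,370),45,-107,12,0),("top",T1(345,497),-45,-107,12,0),("top",T1(18,452),-45,123,12,0),
("scene",S1(17,228),45,-107,0,0),("scene",S1(376,247),45,123,0,0),("scene",S1(390,140),-45,123,12,0),
("scene",S1(312,95),25,79,118,1),("scene",S1(322,40),-25,79,118,1),("scene",S1(325,68),0,83.5,118,1),("top",T1(78,365),0,83.5,118,1),
("scene",S1(100,64),-25,-66,84,1),("scene",S1(78,62),-25,-80,84,1),("top",T1(302,375),25,-66,84,1),("top",T1(325,378),25,-80,84,1),("top",T1(293,450),-25,-66,84,1),("top",T1(318,453),-25,-80,84,1)]
def res(p):
    c,s=np.cos(p[2]),np.sin(p[2]);o=[]
    for n,uv,x,y,z,m in D:
        y=y+m*p[3]; o+=list(proj(n,[p[0]+c*x-s*y,p[1]+s*x+c*y,z])[0]-uv)
    return np.array(o)
r=least_squares(res,[464,-251,-.14,10],loss="soft_l1")
J=np.linalg.inv(r.jac.T@r.jac)*(r.fun**2).mean()
print(r.x,np.degrees(r.x[2]),"sd",np.sqrt(np.diag(J)));print(res(r.x).reshape(-1,2))
```

```text
[ 464.5 -251.1   -0.2    9.2] -8.772067546338835 sd [0.7 0.9 0.  1.1]
[[-0.8 -1. ]
 [ 0.4  0. ]
 [-0.5  0.1]
 [-0.7 -1. ]
 [-0.4  0.1]
 [-0.6  0.8]
 [-0.5 -1.4]
 [-0.3 -0. ]
 [-0.1 -0.8]
 [-0.3 -0.5]
 [-0.4  1.1]
 [-0.7 -0.3]
 [-0.7 -0.1]
 [-0.1 -0.1]
 [-0.5 -0.1]
 [-0.3 -0.3]
 [-1.1 -0.2]]
```

Emit:
{"method": "servo_tool", "body": {
  "motion": [
    [85,32,-36,0,0,0,0],
    [85,32,-36,0,0,0,0],
    [85,32,-36,0,0,0,0],
    [85,32,-36,0,0,0,0],
    [85,32,-36,0,0,0,0],
    [85,32,-36,0,0,0,0],
    [85,32,-36,0,0,0,0],
    [85,32,-36,0,0,0,0],
    [85,32,-36,0,0,0,0],
    [85,32,-36,0,0,0,0]
  ]
}}

```text
time: 1.1
tool_pos: [378.1, -122.7, 225.2]
tcp_rot: [-179.4, 0.0, 16.3]
ft_force: [0.7, -0.3, 0.4]
finger_gap: 85.3
```

Emit:
{"method": "servo_tool", "body": {
  "motion": [
    [85,32,-36,0,0,0,0],
    [85,32,-36,0,0,0,0],
    [85,32,-36,0,0,0,0],
    [85,32,-36,0,0,0,0],
    [85,0,0,0,0,0,-0.128],
    [85,0,0,0,0,0,-0.128],
    [85,0,0,0,0,0,-0.128],
    [85,0,0,0,0,0,-0.128],
    [85,0,0,0,0,0,-0.128],
    [85,0,0,0,0,0,-0.128]
  ]
}}

```text
time: 2.1
tool_pos: [460.5, 68.2, 222.8]
tcp_rot: [-179.2, -0.3, 62.4]
ft_force: [-0.3, -0.4, 0.6]
finger_gap: 84.9
```

```bash
cat > go.py <<'E'
import sys
from bench import *
import numpy as np
from scipy.spatial.transform import Rotation as Ro
# usage: go.py x y z yaw -> remaining shift in tool axes (mm) and turn (rad)
x,y,z,w=map(float,sys.argv[1:5]);s=sense()
R=Ro.from_euler("xyz",s['tcp_rot'],degrees=True);T=Ro.from_euler("xyz",[180,0,w],degrees=True)
print("t",s['time'],"pos",s['tool_pos'].round(1),s['tcp_rot'].round(1),"gap",round(s['finger_gap'],1),"F",s['ft_force'].round(1))
print("shift",R.inv().apply(np.array([x,y,z])-s['tool_pos']).round(1),"turn",(R.inv()*T).as_rotvec().round(3))
E
python3 go.py 524 186.7 100 61
```

```text
t 2.1 pos [460.5  68.2 222.8] [-179.2   -0.3   62.4] gap 84.9 F [-0.3 -0.4  0.6]
shift [133.7   3.1 123.6] turn [-0.013 -0.006  0.025]
```

Emit:
{"method": "servo_tool", "body": {
  "motion": [
    [85,42,1,0,-0.013,-0.006,0.025],
    [85,42,1,0,0,0,0],
    [85,42,1,20,0,0,0],
    [85,6,0,40,0,0,0],
    [85,0,0,40,0,0,0],
    [85,0,0,18,0,0,0],
    [85,0,0,0,0,0,0]
  ]
}}

```text
time: 2.8
tool_pos: [527.7, 187.3, 99.6]
tcp_rot: [180.0, 0.0, 61.4]
ft_force: [-0.2, -0.0, 0.1]
finger_gap: 84.7
```

```bash
python3 go.py 524 186.7 29 61
python3 - <<'E'
from h import *
a=snapshot("scene")[170:250,290:400];b=snapshot("top")[135:215,120:230]
cv2.imwrite("pics/near1.png",cv2.resize(np.hstack([a,b]),None,fx=3.6,fy=3.6,interpolation=cv2.INTER_CUBIC))
E
```

```text
t 2.8 pos [527.7 187.3  99.6] [180.    0.   61.4] gap 84.7 F [-0.2 -0.   0.1]
shift [-2.2 -3.  70.6] turn [0.001 0.001 0.007]
```

View pics/near1.png

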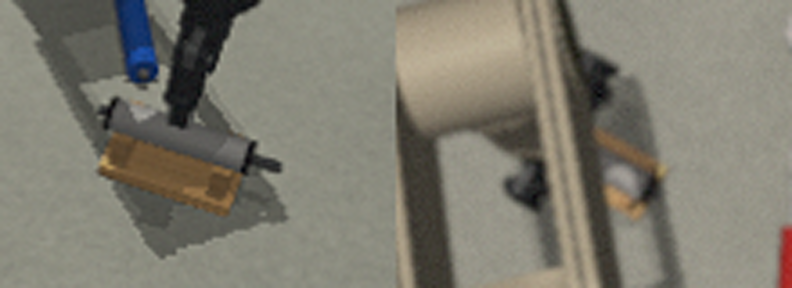

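The gripper straddles the roller's mid-length (scene crop (180,120)), with the blue look-alike close behind it. I'll narrow to 60 mm and go down.

Emit:
{"method": "servo_tool", "body": {
  "motion": [
    [60,-2,-3,0,0,0,0.007],
    [60,0,0,10,0,0,0],
    [60,0,0,20,0,0,0],
    [60,0,0,20,0,0,0],
    [60,0,0,15,0,0,0],
    [60,0,0,5,0,0,0]
  ]
}}

```text
time: 3.5
tool_pos: [533.4, 188.1, 39.6]
tcp_rot: [179.1, -0.8, 60.9]
ft_force: [-0.9, 0.0, -0.2]
finger_gap: 59.7
```

```bash
python3 go.py 524 186.7 30 61
```

```text
t 3.5 pos [533.4 188.1  39.6] [179.1  -0.8  60.9] gap 59.7 F [-0.9  0.  -0.2]
shift [-5.9 -7.6  9.4] turn [ 0.016 -0.014 -0.003]
```

Emit:
{"method": "servo_tool", "body": {
  "motion": [
    [60,-6,-7.5,0,0.016,-0.014,0],
    [60,0,0,0,0,0,0],
    [60,0,0,5,0,0,0],
    [60,0,0,0,0,0,0]
  ]
}}

```text
time: 3.9
tool_pos: [524.0, 186.6, 35.6]
tcp_rot: [180.0, -0.0, 60.8]
ft_force: [0.4, 0.4, -0.4]
finger_gap: 59.7
```

```bash
python3 go.py 524 186.7 30 61
```

```text
t 3.9 pos [524.  186.6  35.6] [180.   -0.   60.8] gap 59.7 F [ 0.4  0.4 -0.4]
shift [ 0.1 -0.   5.6] turn [ 0.    -0.    -0.003]
```

Emit:
{"method": "servo_tool", "body": {
  "motion": [
    [60,0,0,5.5,0,0,0],
    [60,0,0,0,0,0,0],
    [30,0,0,0,0,0,0],
    [22,0,0,0,0,0,0],
    [10,0,0,0,0,0,0],
    [10,0,0,0,0,0,0],
    [10,0,0,0,0,0,0],
    [10,0,0,0,0,0,0]
  ],
  "force": 60
}}

```text
time: 4.7
tool_pos: [525.0, 186.9, 30.9]
tcp_rot: [179.9, -0.1, 60.8]
ft_force: [-0.5, 0.4, -0.1]
finger_gap: 28.4
```

Emit:
{"method": "servo_tool", "body": {
  "motion": [
    [10,0,0,0,0,0,0],
    [10,0,0,-10,0,0,0],
    [10,0,0,-20,0,0,0],
    [10,0,0,-30,0,0,0],
    [10,0,0,-30,0,0,0],
    [10,0,0,-30,0,0,0],
    [10,0,0,-20,0,0,0],
    [10,0,0,0,0,0,0],
    [10,0,0,0,0,0,0]
  ],
  "force": 110
}}

```text
time: 5.6
tool_pos: [521.5, 185.9, 175.4]
tcp_rot: [-179.8, 0.2, 60.8]
ft_force: [-0.4, -0.4, -3.2]
finger_gap: 27.4
```

```bash
python3 go.py 524 186.7 180 81.2
python3 - <<'E'
from h import *
a=snapshot("scene")[120:230,290:400];b=snapshot("top")[125:235,100:210]
cv2.imwrite("pics/lift.png",cv2.resize(np.hstack([a,b]),None,fx=3.6,fy=3.6,interpolation=cv2.INTER_CUBIC))
E
```

```text
t 5.6 pos [521.5 185.9 175.4] [-179.8    0.2   60.8] gap 27.4 F [-0.4 -0.4 -3.2]
shift [ 1.9  1.8 -4.6] turn [-0.004  0.003 -0.355]
```

View pics/lift.png

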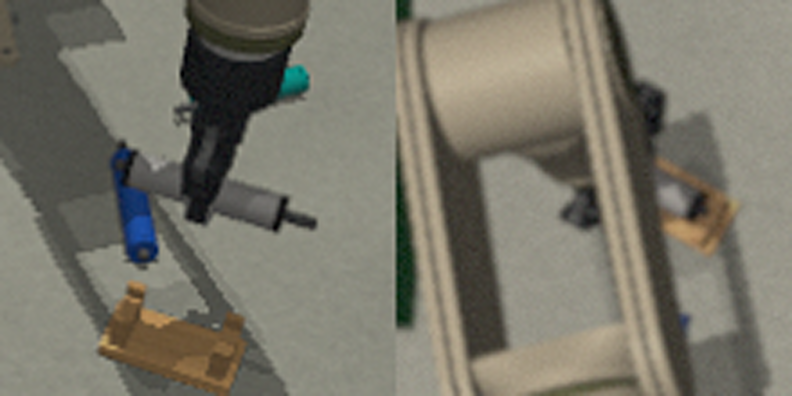

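The roller is held level and clear of the cradle. The sprung pin tip is at crop (316,222), its tube end at (283,214), the stub tip at about (121,160).

Run:
```python
from h import *
np.set_printoptions(precision=1,suppress=True)
s=sense();t=s['tool_pos'];w=np.radians(s['tcp_rot'][2]);d=np.array([np.cos(w),np.sin(w),0])
g=lambda X,Y:np.array([290+(X+.5)/3.6-.5,120+(Y+.5)/3.6-.5])
pk=[(91,g(316,222)),(65,g(281,213)),(-65,g(130,166)),(-74,g(119,160))]
for x,p in pk: print(x,p,proj("scene",t+[0,0,18.7]+d*x)[0])
# fit axial offset a, height h, pitch
def r(q): return np.concatenate([proj("scene",t+[0,0,18.7+q[1]+q[2]*x]+d*(x+q[0]))[0]-p for x,p in pk])
q=least_squares(r,[0,0,0]);print(q.x[:2],np.degrees(q.x[2]),q.fun)
```

```text
91 [377.4 181.3] [377.2 182.5]
65 [367.7 178.8] [368.2 179.8]
-65 [325.8 165.8] [324.5 166.7]
-74 [322.7 164.1] [321.6 165.8]
[0.7 4.8] -0.6997251677483901 [ 0.3  0.3  1.   0.  -0.8 -0.5 -0.6  0.3]
```

Emit:
{"method": "servo_tool", "body": {
  "motion": [
    [10,-20,8,0,0,0,0],
    [10,-40,16,0,0,0,0],
    [10,-40,16,0,0,0,0],
    [10,-40,16,0,0,0,0],
    [10,-40,16,0,0,0,0],
    [10,-40,16,0,0,0,0],
    [10,-40,16,0,0,0,0],
    [10,-40,16,0,0,0,0],
    [10,-40,16,0,0,0,0],
    [10,-20,8,0,0,0,0]
  ]
}}

```text
time: 6.7
tool_pos: [460.1, -207.6, 156.9]
tcp_rot: [-178.3, 0.7, 61.3]
ft_force: [0.6, 1.1, -3.3]
finger_gap: 27.3
```

Emit:
{"method": "servo_tool", "body": {
  "motion": [
    [10,0,0,0,0,0,-0.09],
    [10,0,0,0,0,0,-0.09],
    [10,0,0,0,0,0,-0.09],
    [10,0,0,0,0,0,-0.08],
    [10,0,0,0,0,0,0]
  ]
}}

```text
time: 7.2
tool_pos: [453.5, -210.0, 146.9]
tcp_rot: [-177.3, -0.2, 81.6]
ft_force: [-0.1, -0.2, -2.6]
finger_gap: 27.1
```

```bash
python3 go.py 463.4 -258.7 125 81.2
```

```text
t 7.2 pos [ 453.5 -210.   146.9] [-177.3   -0.2   81.6] gap 27.1 F [-0.1 -0.2 -2.6]
shift [-46.8  17.9  20.9] turn [-0.047 -0.004  0.008]
```

Emit:
{"method": "servo_tool", "body": {
  "motion": [
    [10,-15,6,3,-0.047,-0.004,0.008],
    [10,-16,6,8,0,0,0],
    [10,-12,4,6,0,0,0],
    [10,-4,1,2,0,0,0],
    [10,0,0,0,0,0,0]
  ]
}}

```text
time: 7.7
tool_pos: [460.6, -258.2, 121.4]
tcp_rot: [-179.6, -0.2, 80.7]
ft_force: [0.6, -0.0, -1.8]
finger_gap: 27.3
```

```bash
python3 go.py 463.4 -258.7 125 81.2
```

```text
t 7.7 pos [ 460.6 -258.2  121.4] [-179.6   -0.2   80.7] gap 27.3 F [ 0.6 -0.  -1.8]
shift [-0.1  2.8 -3.7] turn [-0.006 -0.004 -0.009]
```

Emit:
{"method": "servo_tool", "body": {
  "motion": [
    [10,0,3,0,-0.006,-0.004,-0.009],
    [10,0,0,0,0,0,0],
    [10,0,0,0,0,0,0]
  ]
}}

```text
time: 8.0
tool_pos: [463.9, -257.5, 121.3]
tcp_rot: [-180.0, -0.0, 81.2]
ft_force: [0.6, 0.3, -2.8]
finger_gap: 27.4
```

```bash
python3 go.py 463.4 -258.7 100 81.2;  python3 - <<'E'
from h import *
A=snapshot("scene");B=snapshot("top");cv2.imwrite("pics/s1.png",A);cv2.imwrite("pics/t1.png",B)
cv2.imwrite("pics/over.png",np.vstack([cv2.resize(x,None,fx=7,fy=7,interpolation=cv2.INTER_CUBIC) for x in (A[165:210,160:250],B[168:208,258:348])]))
E
```

```text
t 8.0 pos [ 463.9 -257.5  121.3] [-180.    -0.    81.2] gap 27.4 F [ 0.6  0.3 -2.8]
shift [-1.2 -0.3 21.3] turn [-0.001 -0.001 -0.   ]
```

View pics/over.png

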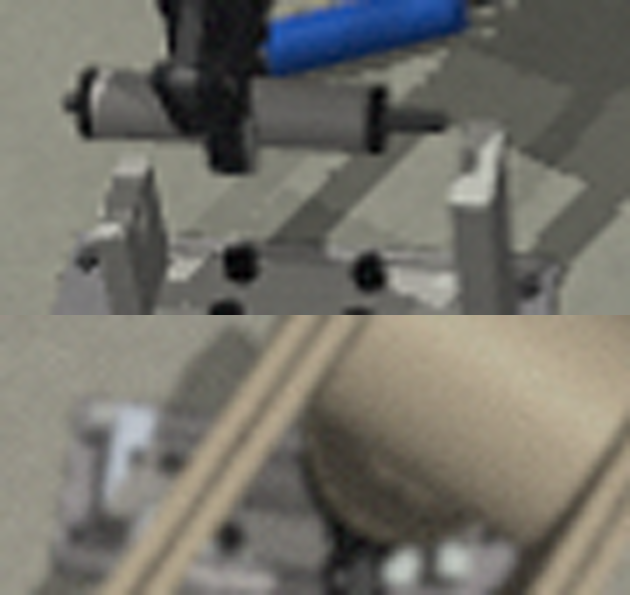

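The roller hangs between the cheeks. Its sprung tip is at crop (445,122), just inboard of the tall cheek's front inner corner at (452,205). I'll compare with the predicted positions.

Run:
```python
from h import *
np.set_printoptions(precision=1,suppress=True)
s=sense();t=s['tool_pos'];w=np.radians(s['tcp_rot'][2]);d=np.array([np.cos(w),np.sin(w),0])
g=lambda X,Y:np.array([160+(X+.5)/7-.5,165+(Y+.5)/7-.5])
pk=[(91,g(445,122)),(65,g(386,118)),(-65,g(80,105)),(-74,g(66,103))]
def r(q): return np.concatenate([proj("scene",t+[0,0,18.7+q[1]+q[2]*x]+d*(x+q[0]))[0]-p for x,p in pk])
q=least_squares(r,[0,0,0]);print(q.x[:2],np.degrees(q.x[2]),q.fun)
c=-np.radians(8.77)
for x,y,z,p in[(25,79+9.2,118,g(452,205)),(-25,79+9.2,118,g(474,128)),(25,-80+9.2,84,g(93,238)),(25,-66+9.2,84,g(125,240)),(-25,-66+9.2,84,g(155,162))]:
    print(p,proj("scene",[464.5+np.cos(c)*x-np.sin(c)*y,-251.1+np.sin(c)*x+np.cos(c)*y,z])[0]-p)
```

```text
[0.1 1.2] 0.3774603480329107 [-0.1 -0.  -0.3  0.1  0.7 -0.1 -0.3  0. ]
[224.1 193.9] [-0.5 -0.3]
[227.3 182.9] [-1.4 -1.1]
[172.9 198.6] [ 0.1 -0.2]
[177.4 198.9] [ 0.  -0.2]
[181.7 187.7] [-0.8 -0.6]
```

Emit:
{"method": "servo_tool", "body": {
  "motion": [
    [10,-4,0,0,0,0,0],
    [10,0,0,7,0,0,0],
    [10,0,0,7,0,0,0],
    [10,0,0,7,0,0,0],
    [10,0,0,7,0,0,0],
    [10,0,0,4,0,0,0],
    [10,0,0,0,0,0,0]
  ]
}}

```text
time: 8.8
tool_pos: [462.9, -261.4, 86.0]
tcp_rot: [-179.9, -0.0, 81.2]
ft_force: [-0.1, 0.0, -3.1]
finger_gap: 27.5
```

```bash
cat > st.py <<'E'
from bench import *
import numpy as np
s=sense();c=np.radians(-8.77);t=s['tool_pos']-[464.5,-251.1,0];X=np.array([np.cos(c),np.sin(c)]);Y=np.array([-X[1],X[0]])
F=s['ft_force']
print("t",round(s['time'],2),"stand x %.1f y %.1f z %.1f"%(X@t[:2],Y@t[:2],t[2]),s['tcp_rot'].round(2),"gap",round(s['finger_gap'],1),"F stand x %.1f y %.1f z %.1f"%(X@F[:2],Y@F[:2],F[2]),"M",s['wrist_torque'].round(2))
E
python3 st.py
```

```text
t 8.8 stand x -0.0 y -10.4 z 86.0 [-1.7994e+02 -5.0000e-02  8.1210e+01] gap 27.5 F stand x -0.1 y -0.0 z -3.1 M [-0.03  0.01  0.01]
```

Emit:
{"method": "servo_tool", "body": {
  "motion": [
    [10,3,0,0,0,0,0],
    [10,3,0,0,0,0,0],
    [10,3,0,0,0,0,0],
    [10,2,0,0,0,0,0],
    [10,0,0,0,0,0,0],
    [10,0,0,0,0,0,0]
  ]
}}

```text
time: 9.4
tool_pos: [465.4, -249.6, 87.0]
tcp_rot: [180.0, -0.0, 81.2]
ft_force: [-0.5, -0.3, -1.4]
finger_gap: 27.1
```

```bash
python3 st.py
```

```text
t 9.4 stand x 0.7 y 1.6 z 87.0 [ 1.7998e+02 -2.0000e-02  8.1240e+01] gap 27.1 F stand x -0.4 y -0.4 z -1.4 M [-0.01 -0.01 -0.03]
```

Emit:
{"method": "servo_tool", "body": {
  "motion": [
    [10,2,0,0,0,0,0],
    [10,0,0,0,0,0,0],
    [10,0,0,0,0,0,0]
  ]
}}

```text
time: 9.7
tool_pos: [465.9, -247.6, 87.3]
tcp_rot: [180.0, -0.0, 81.2]
ft_force: [-0.0, 1.1, -2.5]
finger_gap: 27.5
```

Emit:
{"method": "servo_tool", "body": {
  "motion": [
    [10,2,0,0,0,0,0],
    [10,0,0,0,0,0,0],
    [10,0,0,0,0,0,0]
  ]
}}

```text
time: 10.0
tool_pos: [466.1, -245.6, 87.3]
tcp_rot: [180.0, -0.0, 81.2]
ft_force: [0.3, 0.1, -1.9]
finger_gap: 27.2
```

Emit:
{"method": "servo_tool", "body": {
  "motion": [
    [10,2,0,0,0,0,0],
    [10,0,0,0,0,0,0],
    [10,0,0,0,0,0,0]
  ]
}}

```text
time: 10.3
tool_pos: [466.3, -244.5, 87.4]
tcp_rot: [179.9, 0.1, 81.2]
ft_force: [-1.1, -2.2, -2.7]
finger_gap: 27.3
```

```bash
python3 st.py
```

```text
t 10.3 stand x 0.8 y 6.8 z 87.4 [1.7994e+02 1.0000e-01 8.1220e+01] gap 27.3 F stand x -0.7 y -2.3 z -2.7 M [-0.41  0.1   0.01]
```

Emit:
{"method": "servo_tool", "body": {
  "motion": [
    [10,2,0,0,0,0,0],
    [10,2,0,0,0,0,0]
  ]
}}

```text
time: 10.5
tool_pos: [466.8, -241.4, 87.6]
tcp_rot: [179.9, 0.2, 81.2]
ft_force: [-1.2, -5.6, -2.6]
finger_gap: 27.1
```

Emit:
{"method": "servo_tool", "body": {
  "motion": [
    [10,0,0,0,0,0,0]
  ]
}}

```text
time: 10.6
tool_pos: [466.7, -241.6, 87.7]
tcp_rot: [179.9, 0.2, 81.2]
ft_force: [-1.4, -4.0, -2.0]
finger_gap: 27.2
```

Emit:
{"method": "servo_tool", "body": {
  "motion": [
    [10,0,0,0,0,0,0]
  ]
}}

```text
time: 10.7
tool_pos: [466.7, -242.0, 87.8]
tcp_rot: [179.9, 0.3, 81.2]
ft_force: [-1.0, -5.0, -2.3]
finger_gap: 27.3
```

```bash
python3 st.py
```

```text
t 10.7 stand x 0.8 y 9.4 z 87.8 [179.93   0.28  81.19] gap 27.3 F stand x -0.3 y -5.1 z -2.3 M [-0.79  0.23  0.06]
```

Emit:
{"method": "servo_tool", "body": {
  "motion": [
    [10,2.2,0,0,0,0.005,0],
    [10,2.3,0,0,0,0.002,0],
    [10,2.4,0,0,0,0.002,0],
    [10,1,0,0,0,0.002,0]
  ]
}}

```text
time: 11.1
tool_pos: [467.3, -237.5, 88.1]
tcp_rot: [179.9, 0.0, 81.2]
ft_force: [-2.7, -9.4, -5.4]
finger_gap: 27.4
```

```bash
python3 st.py
```

```text
t 11.1 stand x 0.7 y 13.9 z 88.1 [1.7989e+02 3.0000e-02 8.1150e+01] gap 27.4 F stand x -1.3 y -9.7 z -5.4 M [-1.57  0.38  0.03]
```

Emit:
{"method": "servo_tool", "body": {
  "motion": [
    [10,2.6,0,0,0,0.002,0],
    [10,2.7,0,0,0,0.002,0],
    [10,1.5,0,0,0,0.002,0]
  ]
}}

```text
time: 11.4
tool_pos: [467.7, -235.3, 88.6]
tcp_rot: [179.8, 0.2, 81.1]
ft_force: [-2.2, -12.2, -4.8]
finger_gap: 27.3
```

```bash
python3 st.py
```

```text
t 11.4 stand x 0.7 y 16.1 z 88.6 [1.7985e+02 1.7000e-01 8.1100e+01] gap 27.3 F stand x -0.3 y -12.4 z -4.8 M [-1.92  0.44  0.07]
```

Emit:
{"method": "servo_tool", "body": {
  "motion": [
    [10,3,0,0,0,0.003,0.001],
    [10,3,0,0,0,0.002,0.001]
  ]
}}

```text
time: 11.6
tool_pos: [467.8, -233.2, 88.8]
tcp_rot: [179.8, 0.3, 80.9]
ft_force: [-3.1, -13.4, -5.3]
finger_gap: 27.2
```

```bash
python3 st.py
```

```text
t 11.6 stand x 0.5 y 18.2 z 88.8 [179.83   0.28  80.93] gap 27.2 F stand x -1.0 y -13.7 z -5.3 M [-2.22  0.6   0.1 ]
```

Emit:
{"method": "servo_tool", "body": {
  "motion": [
    [10,2.6,0,0,0,0.005,-0.005],
    [10,2.4,0,0,0,0.003,0]
  ]
}}

```text
time: 11.8
tool_pos: [468.2, -232.7, 89.3]
tcp_rot: [179.8, 0.3, 81.2]
ft_force: [-2.9, -13.6, -5.9]
finger_gap: 27.4
```

```bash
python3 st.py
```

```text
t 11.8 stand x 0.8 y 18.8 z 89.3 [179.75   0.28  81.17] gap 27.4 F stand x -0.8 y -13.8 z -5.9 M [-2.5   0.5   0.05]
```

Emit:
{"method": "servo_tool", "body": {
  "motion": [
    [10,3,0,0,0,0.005,-0.001],
    [10,2.5,0,2,0,0.003,-0.001],
    [10,2.4,0,3,0,0.003,-0.001],
    [10,2.4,0,3,0,0.003,-0.001]
  ]
}}

```text
time: 12.2
tool_pos: [469.4, -232.6, 84.0]
tcp_rot: [179.5, 0.5, 81.3]
ft_force: [-3.9, -15.0, 1.4]
finger_gap: 27.2
```

```bash
python3 st.py
```

```text
t 12.2 stand x 2.1 y 19.0 z 84.0 [179.5    0.49  81.28] gap 27.2 F stand x -1.6 y -15.4 z 1.4 M [-1.88  0.52  0.13]
```

Emit:
{"method": "servo_tool", "body": {
  "motion": [
    [10,2.5,-1.5,2,0.009,0.008,0.001],
    [10,2.5,-0.3,3,0.002,0.004,-0.001],
    [10,2.5,-0.3,3,0.002,0.004,-0.001]
  ]
}}

```text
time: 12.5
tool_pos: [470.6, -233.3, 80.4]
tcp_rot: [179.8, 0.3, 81.2]
ft_force: [-3.9, -14.4, 1.2]
finger_gap: 27.8
```

```bash
python3 st.py
```

```text
t 12.5 stand x 3.3 y 18.5 z 80.4 [179.78   0.34  81.21] gap 27.8 F stand x -1.6 y -14.8 z 1.2 M [-1.76  0.56  0.2 ]
```

Emit:
{"method": "servo_tool", "body": {
  "motion": [
    [10,2.6,-2,0,0,0.006,0],
    [10,2.5,-1,0,0,0.003,0]
  ]
}}

```text
time: 12.7
tool_pos: [470.2, -233.3, 82.9]
tcp_rot: [179.4, 0.3, 81.1]
ft_force: [-2.2, -13.7, -3.4]
finger_gap: 27.3
```

```bash
python3 st.py
```

```text
t 12.7 stand x 2.9 y 18.5 z 82.9 [179.41   0.34  81.11] gap 27.3 F stand x -0.1 y -13.9 z -3.4 M [-2.33  0.25 -0.12]
```

Emit:
{"method": "servo_tool", "body": {
  "motion": [
    [10,2.8,-2.5,1.5,0.009,0.007,-0.001],
    [10,2.8,-2.5,1.5,0.002,0.004,-0.001]
  ]
}}

```text
time: 12.9
tool_pos: [468.5, -232.8, 82.6]
tcp_rot: [179.6, 0.2, 81.1]
ft_force: [1.9, -14.0, -2.8]
finger_gap: 27.5
```

```bash
python3 st.py
```

```text
t 12.9 stand x 1.2 y 18.8 z 82.6 [179.57   0.24  81.1 ] gap 27.5 F stand x 4.0 y -13.6 z -2.8 M [-2.36 -0.35 -0.37]
```

Emit:
{"method": "servo_tool", "body": {
  "motion": [
    [10,2.8,0,3,0.006,0.006,0.002],
    [10,2.8,-1,4,0.003,0.004,0],
    [10,2.8,-1.2,4,0.003,0.004,0]
  ]
}}

```text
time: 13.2
tool_pos: [469.7, -232.5, 76.0]
tcp_rot: [179.8, 0.2, 80.9]
ft_force: [-2.7, -14.9, 1.9]
finger_gap: 27.2
```

```bash
python3 st.py
```

```text
t 13.2 stand x 2.3 y 19.1 z 76.0 [179.79   0.23  80.87] gap 27.2 F stand x -0.4 y -15.2 z 1.9 M [-1.82  0.38  0.  ]
```

Emit:
{"method": "servo_tool", "body": {
  "motion": [
    [10,2.9,-1,3,0.005,0.006,0],
    [10,2.8,-1.2,3.5,0.003,0.004,0]
  ]
}}

```text
time: 13.4
tool_pos: [470.1, -232.4, 72.7]
tcp_rot: [179.9, 0.2, 80.8]
ft_force: [-2.3, -14.5, 1.3]
finger_gap: 27.2
```

```bash
python3 st.py
```

```text
t 13.4 stand x 2.7 y 19.3 z 72.7 [179.89   0.19  80.79] gap 27.2 F stand x -0.1 y -14.7 z 1.3 M [-1.92  0.33  0.03]
```

Emit:
{"method": "servo_tool", "body": {
  "motion": [
    [10,2.9,-1.4,3,0.003,0.005,0],
    [10,2.8,-1.3,3,0.002,0.004,0]
  ]
}}

```text
time: 13.6
tool_pos: [470.3, -232.4, 70.2]
tcp_rot: [179.8, 0.2, 80.7]
ft_force: [-2.7, -14.4, 2.6]
finger_gap: 27.5
```

Emit:
{"method": "servo_tool", "body": {
  "motion": [
    [10,2.8,-1.4,3,0.002,0.004,0]
  ]
}}

```text
time: 13.7
tool_pos: [470.4, -232.4, 68.9]
tcp_rot: [179.7, 0.3, 80.7]
ft_force: [-2.7, -14.8, 1.3]
finger_gap: 27.3
```

```bash
python3 st.py
```

```text
t 13.7 stand x 3.0 y 19.3 z 68.9 [179.69   0.27  80.66] gap 27.3 F stand x -0.4 y -15.1 z 1.3 M [-1.9   0.41 -0.02]
```

Emit:
{"method": "servo_tool", "body": {
  "motion": [
    [10,2.9,-2,3,0.006,0.006,-0.003],
    [10,2.8,-2,3,0.003,0.004,-0.001]
  ]
}}

```text
time: 13.9
tool_pos: [470.1, -232.5, 66.9]
tcp_rot: [179.7, 0.3, 80.8]
ft_force: [-2.0, -14.1, 1.0]
finger_gap: 27.2
```

Emit:
{"method": "servo_tool", "body": {
  "motion": [
    [10,2.8,-1.8,3,0.003,0.005,-0.001]
  ]
}}

```text
time: 14.0
tool_pos: [470.1, -232.6, 65.8]
tcp_rot: [179.6, 0.3, 80.8]
ft_force: [-2.7, -14.9, 2.8]
finger_gap: 27.4
```

```bash
python3 st.py
```

```text
t 14.0 stand x 2.7 y 19.2 z 65.8 [179.64   0.26  80.8 ] gap 27.4 F stand x -0.4 y -15.1 z 2.8 M [-1.85  0.25 -0.07]
```

Emit:
{"method": "servo_tool", "body": {
  "motion": [
    [10,2.9,-2,3.5,0.006,0.006,-0.001],
    [10,2.8,-1.8,4,0.003,0.004,-0.001]
  ]
}}

```text
time: 14.2
tool_pos: [470.0, -232.6, 62.3]
tcp_rot: [179.7, 0.2, 80.8]
ft_force: [-2.6, -14.7, 3.2]
finger_gap: 27.3
```

Emit:
{"method": "servo_tool", "body": {
  "motion": [
    [10,2.9,-1.8,4,0.003,0.005,-0.001],
    [10,2.9,-1.8,4,0.003,0.005,-0.001]
  ]
}}

```text
time: 14.4
tool_pos: [470.0, -232.6, 58.1]
tcp_rot: [179.5, 0.2, 80.9]
ft_force: [-1.4, -14.8, 2.4]
finger_gap: 27.5
```

```bash
python3 st.py
```

```text
t 14.4 stand x 2.6 y 19.2 z 58.1 [179.54   0.23  80.86] gap 27.5 F stand x 0.9 y -14.8 z 2.4 M [-1.88  0.21 -0.  ]
```

Emit:
{"method": "servo_tool", "body": {
  "motion": [
    [10,2.9,-1.8,4,0.007,0.006,-0.001],
    [10,2.9,-1.6,3,0.003,0.005,-0.001]
  ]
}}

```text
time: 14.6
tool_pos: [470.0, -232.4, 54.8]
tcp_rot: [179.7, 0.1, 80.9]
ft_force: [-2.9, -15.3, 2.1]
finger_gap: 27.2
```

Emit:
{"method": "servo_tool", "body": {
  "motion": [
    [10,2.9,-1.6,2.5,0.003,0.005,-0.001]
  ]
}}

```text
time: 14.7
tool_pos: [470.1, -232.4, 54.0]
tcp_rot: [179.6, 0.1, 80.9]
ft_force: [-2.2, -14.4, 1.8]
finger_gap: 27.6
```

```bash
python3 st.py;python3 - <<'E'
from h import *
A=snapshot("scene");B=snapshot("top");cv2.imwrite("pics/s2.png",A)
cv2.imwrite("pics/low.png",np.vstack([cv2.resize(x,None,fx=7,fy=7,interpolation=cv2.INTER_CUBIC) for x in (A[165:225,160:250],)]))
E
```

```text
t 14.7 stand x 2.6 y 19.4 z 54.0 [1.7963e+02 1.3000e-01 8.0920e+01] gap 27.6 F stand x -0.0 y -14.5 z 1.8 M [-1.89  0.32  0.01]
```

View pics/low.png

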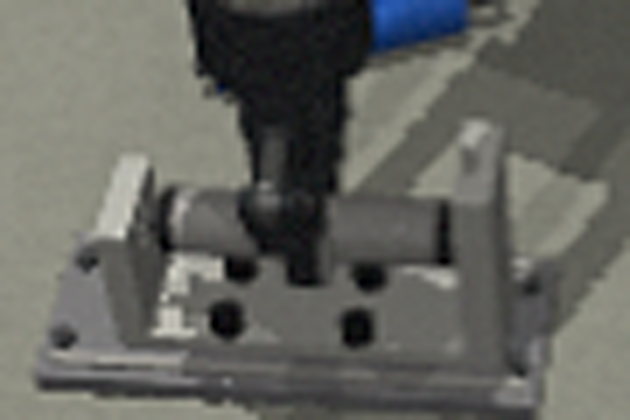

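The roller now lies between the cheeks: tube ends at crop (165,215) and (445,232), with the sprung pin inside the tall cheek. I'll lower it the last few mm, feeling for the floor.

Emit:
{"method": "servo_tool", "body": {
  "motion": [
    [10,2.9,-1.7,2.6,0.005,0.003,0]
  ]
}}

```text
time: 14.9
tool_pos: [470.0, -232.4, 53.4]
tcp_rot: [179.7, 0.2, 80.9]
ft_force: [-2.2, -13.9, 2.0]
finger_gap: 27.1
```

Emit:
{"method": "servo_tool", "body": {
  "motion": [
    [10,2.9,-1.7,2.6,0.004,0.003,0]
  ]
}}

```text
time: 15.0
tool_pos: [470.0, -232.3, 52.7]
tcp_rot: [179.7, 0.3, 80.8]
ft_force: [-2.9, -13.9, 2.2]
finger_gap: 27.3
```

Emit:
{"method": "servo_tool", "body": {
  "motion": [
    [10,2.9,-1.7,2.6,0.004,0.003,0]
  ]
}}

```text
time: 15.1
tool_pos: [470.1, -232.4, 52.0]
tcp_rot: [179.7, 0.5, 80.8]
ft_force: [-3.3, -14.7, 2.4]
finger_gap: 27.2
```

```bash
python3 st.py
```

```text
t 15.1 stand x 2.6 y 19.4 z 52.0 [179.71   0.45  80.79] gap 27.2 F stand x -1.0 y -15.0 z 2.4 M [-1.9   0.33 -0.04]
```

Emit:
{"method": "servo_tool", "body": {
  "motion": [
    [10,2.9,-1.7,2.4,0.004,0.01,-0.001]
  ]
}}

```text
time: 15.2
tool_pos: [470.1, -232.2, 51.4]
tcp_rot: [179.7, 0.2, 80.8]
ft_force: [-1.3, -15.1, 1.7]
finger_gap: 27.2
```

Emit:
{"method": "servo_tool", "body": {
  "motion": [
    [10,2.9,-1.7,2.4,0.004,0.006,-0.001]
  ]
}}

```text
time: 15.3
tool_pos: [470.1, -232.2, 51.0]
tcp_rot: [179.7, 0.1, 80.8]
ft_force: [-2.0, -15.5, 2.4]
finger_gap: 27.6
```

```bash
python3 st.py
```

```text
t 15.3 stand x 2.7 y 19.5 z 51.0 [1.7972e+02 9.0000e-02 8.0840e+01] gap 27.6 F stand x 0.4 y -15.6 z 2.4 M [-1.92  0.27 -0.04]
```

Emit:
{"method": "servo_tool", "body": {
  "motion": [
    [10,2.7,-1.7,2.2,0.004,0.005,-0.001]
  ]
}}

```text
time: 15.4
tool_pos: [470.1, -232.4, 50.7]
tcp_rot: [179.7, 0.1, 80.9]
ft_force: [-2.9, -14.6, 3.5]
finger_gap: 27.2
```

Emit:
{"method": "servo_tool", "body": {
  "motion": [
    [10,1.4,-1.7,1.5,0.004,0.003,-0.001],
    [10,1.2,-1.6,1.3,0.004,0.003,0]
  ]
}}

```text
time: 15.6
tool_pos: [469.7, -235.0, 51.4]
tcp_rot: [179.8, 0.2, 80.8]
ft_force: [-2.5, -12.0, 0.8]
finger_gap: 27.5
```

```bash
python3 st.py
```

```text
t 15.6 stand x 2.7 y 16.7 z 51.4 [179.76   0.23  80.84] gap 27.5 F stand x -0.6 y -12.3 z 0.8 M [-1.66  0.18 -0.02]
```

Emit:
{"method": "servo_tool", "body": {
  "motion": [
    [10,0.8,-1.5,1.5,0.004,0.005,0]
  ]
}}

```text
time: 15.7
tool_pos: [469.4, -236.4, 51.5]
tcp_rot: [179.8, 0.2, 80.8]
ft_force: [-2.0, -10.8, 0.1]
finger_gap: 27.4
```

Emit:
{"method": "servo_tool", "body": {
  "motion": [
    [10,0.8,-1.4,1.4,0.003,0.003,0]
  ]
}}

```text
time: 15.8
tool_pos: [469.1, -237.5, 51.5]
tcp_rot: [179.8, 0.2, 80.8]
ft_force: [-1.3, -10.0, -0.5]
finger_gap: 27.6
```

```bash
python3 st.py
```

```text
t 15.8 stand x 2.5 y 14.1 z 51.5 [1.7981e+02 1.6000e-01 8.0770e+01] gap 27.6 F stand x 0.2 y -10.1 z -0.5 M [-1.24  0.15 -0.09]
```

Emit:
{"method": "servo_tool", "body": {
  "motion": [
    [10,0.5,-1.2,1.4,0.003,0.004,0]
  ]
}}

```text
time: 15.9
tool_pos: [468.9, -238.6, 51.4]
tcp_rot: [179.8, 0.1, 80.7]
ft_force: [-1.6, -7.8, 0.4]
finger_gap: 27.8
```

Emit:
{"method": "servo_tool", "body": {
  "motion": [
    [10,0.3,-1.0,1.3,0.002,0.003,0]
  ]
}}

```text
time: 16.0
tool_pos: [468.7, -239.7, 51.2]
tcp_rot: [179.8, 0.0, 80.7]
ft_force: [-1.0, -7.0, -0.8]
finger_gap: 27.4
```

Emit:
{"method": "servo_tool", "body": {
  "motion": [
    [10,0.1,-0.8,1.0,0.002,0.003,0]
  ]
}}

```text
time: 16.1
tool_pos: [468.6, -240.7, 51.1]
tcp_rot: [179.8, -0.0, 80.7]
ft_force: [-0.8, -5.3, 0.1]
finger_gap: 27.0
```

```bash
python3 st.py
```

```text
t 16.1 stand x 2.4 y 10.9 z 51.1 [ 1.7983e+02 -3.0000e-02  8.0700e+01] gap 27.0 F stand x -0.0 y -5.4 z 0.1 M [-0.84  0.2   0.07]
```

Emit:
{"method": "servo_tool", "body": {
  "motion": [
    [10,-0.3,-0.5,0.8,0.002,0,0]
  ]
}}

```text
time: 16.2
tool_pos: [468.5, -241.8, 51.1]
tcp_rot: [179.9, 0.0, 80.7]
ft_force: [-1.5, -4.3, -1.6]
finger_gap: 27.2
```

Emit:
{"method": "servo_tool", "body": {
  "motion": [
    [10,-0.5,-0.4,0.8,0.002,0,0]
  ]
}}

```text
time: 16.3
tool_pos: [468.4, -242.4, 50.8]
tcp_rot: [179.9, 0.0, 80.6]
ft_force: [-0.6, 1.4, 2.2]
finger_gap: 27.3
```

Emit:
{"method": "servo_tool", "body": {
  "motion": [
    [10,-0.6,-0.2,0.6,0.001,0,0]
  ]
}}

```text
time: 16.4
tool_pos: [468.4, -242.5, 50.5]
tcp_rot: [180.0, -0.0, 80.7]
ft_force: [-1.1, 2.9, 3.4]
finger_gap: 27.1
```

```bash
python3 st.py
```

```text
t 16.4 stand x 2.6 y 9.1 z 50.5 [ 1.7997e+02 -2.0000e-02  8.0650e+01] gap 27.1 F stand x -1.5 y 2.7 z 3.4 M [0.57 0.15 0.14]
```

Emit:
{"method": "servo_tool", "body": {
  "motion": [
    [10,0.2,0,0.3,0,0,0],
    [10,0,0,0.2,0,0,0],
    [10,0,0,0,0,0,0]
  ]
}}

```text
time: 16.7
tool_pos: [468.5, -242.4, 50.2]
tcp_rot: [180.0, 0.0, 80.7]
ft_force: [-1.0, -2.9, 0.1]
finger_gap: 27.3
```

```bash
python3 st.py
```

```text
t 16.7 stand x 2.6 y 9.2 z 50.2 [1.7997e+02 2.0000e-02 8.0680e+01] gap 27.3 F stand x -0.6 y -3.1 z 0.1 M [-0.22  0.22  0.1 ]
```

Emit:
{"method": "servo_tool", "body": {
  "motion": [
    [26,0,0,0,0,0,0],
    [28,0,0,0,0,0,0],
    [29,0,0,0,0,0,0],
    [31,0,0,0,0,0,0],
    [34,0,0,0,0,0,0],
    [40,0,0,0,0,0,0],
    [50,0,0,0,0,0,0]
  ],
  "force": 20
}}

```text
time: 17.4
tool_pos: [469.1, -241.4, 50.1]
tcp_rot: [179.9, -0.1, 80.7]
ft_force: [0.5, -0.6, 0.1]
finger_gap: 50.2
```

```bash
python3 st.py
```

```text
t 17.4 stand x 3.0 y 10.3 z 50.1 [ 1.7992e+02 -6.0000e-02  8.0690e+01] gap 50.2 F stand x 0.6 y -0.5 z 0.1 M [0.02 0.03 0.02]
```

Released with no force reading. I'll rise straight up and move away.

Emit:
{"method": "servo_tool", "body": {
  "motion": [
    [60,0,0,-5,0,0,0],
    [60,0,0,-10,0,0,0],
    [60,0,0,-15,0,0,0],
    [60,0,0,-20,0,0,0],
    [60,0,0,-30,0,0,0],
    [60,0,0,-40,0,0,0],
    [60,0,0,-40,0,0,0],
    [60,0,0,-20,0,0,0]
  ]
}}

```text
time: 18.2
tool_pos: [466.6, -239.8, 237.8]
tcp_rot: [-179.8, -0.2, 80.7]
ft_force: [0.9, -1.1, -0.7]
finger_gap: 60.1
```

Emit:
{"method": "servo_tool", "body": {
  "motion": [
    [60,-20,-10,-20,0,0,0],
    [60,-30,-20,0,0,0,0],
    [60,-30,-20,0,0,0,0],
    [60,-30,-20,0,0,0,0],
    [60,-30,-20,0,0,0,0],
    [60,-30,-20,0,0,0,0],
    [60,-30,-20,0,0,0,0],
    [60,-20,-10,0,0,0,0],
    [60,0,0,0,0,0,0],
    [60,0,0,0,0,0,0]
  ]
}}

```text
time: 19.2
tool_pos: [289.2, -442.8, 276.6]
tcp_rot: [179.1, 0.5, 80.8]
ft_force: [-0.4, 0.2, -0.4]
finger_gap: 60.5
```

```bash
python3 st.py
python3 - <<'E'
from h import *
A=snapshot("scene");B=snapshot("top");cv2.imwrite("pics/s3.png",A);cv2.imwrite("pics/t3.png",B)
f=lambda x:cv2.resize(x,None,fx=6,fy=6,interpolation=cv2.INTER_CUBIC)
cv2.imwrite("pics/end.png",np.vstack([f(A[172:220,160:250]),f(B[168:218,258:348])]))
E
```

```text
t 19.2 stand x -144.0 y -216.2 z 276.6 [179.14   0.54  80.85] gap 60.5 F stand x -0.4 y 0.1 z -0.4 M [0.   0.01 0.04]
```

View pics/end.png

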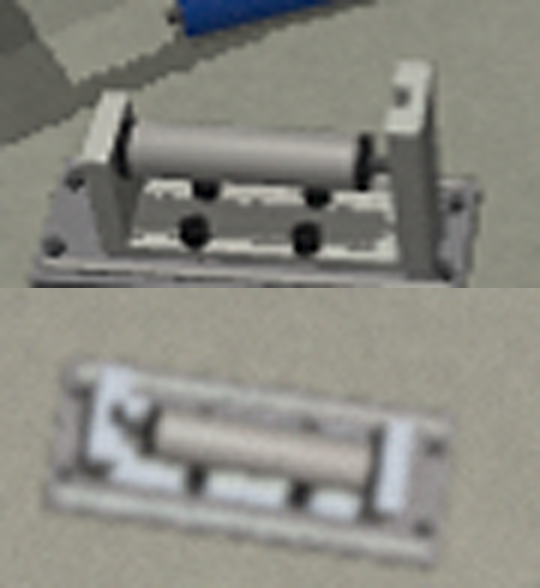

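The roller lies in the stand: tube ends at crop (128,150) and (362,162) in the scene view, (157,430) and (372,462) in the top view. The sprung pin goes into the slot, and the stub end sits tight to the short cheek. I'll check its height and level by triangulation, and whether anything else moved by image difference.

Run:
```python
from h import *
np.set_printoptions(precision=1,suppress=True)
sc=lambda X,Y:[160+(X+.5)/6-.5,172+(Y+.5)/6-.5]; tp=lambda X,Y:[258+(X+.5)/6-.5,168+(Y-288+.5)/6-.5]
c=-np.radians(9.1);X=np.array([np.cos(c),np.sin(c)]);Y=np.array([-X[1],X[0]])
for a,b in[((362,162),(157,431)),((126,149),(372,462))]:
    p,e=tri(sc(*a),tp(*b)); q=p[:2]-[464.5,-251.1]; print(p,"gap",e,"stand",X@q,Y@q)
for n,y,z in[("slot end",75,70),("socket end",-55.5,70)]:
    w=np.array([464.5,-251.1])+Y*y; print(n,proj("scene",[*w,z])[0],proj("top",[*w,z])[0])
print(sc(362,162),tp(157,431),sc(126,149),tp(372,462))
for k,n in(("s","scene"),("t","top")):
    d=cv2.absdiff(cv2.imread(f"pics/{n}0.png"),cv2.imread(f"pics/{k}3.png")).max(2)
    m=cv2.morphologyEx((d>45).astype(np.uint8),cv2.MORPH_OPEN,np.ones((2,2)))
    st=cv2.connectedComponentsWithStats(m)[2][1:];print(n,[tuple(r) for r in st if r[4]>12])
```

```text
[ 475.9 -183.7   69. ] gap 3.3553991025376386 stand 0.5993015010779829 68.3412638097225
[ 458.4 -304.9   70.1] gap 0.34459511514924035 stand 2.480950188819707 -54.073796038326286
slot end [221.5 198.3] [281.3 191.2]
socket end [180.3 195.8] [319.8 197.4]
[219.91666666666666, 198.58333333333334] [283.75, 191.41666666666666] [180.58333333333334, 196.41666666666666] [319.5833333333333, 196.58333333333334]
scene [(np.int32(48), np.int32(0), np.int32(7), np.int32(14), np.int32(68)), (np.int32(79), np.int32(0), np.int32(9), np.int32(11), np.int32(65)), (np.int32(153), np.int32(0), np.int32(25), np.int32(5), np.int32(98)), (np.int32(302), np.int32(15), np.int32(24), np.int32(12), np.int32(281)), (np.int32(243), np.int32(30), np.int32(6), np.int32(8), np.int32(19)), (np.int32(69), np.int32(37), np.int32(28), np.int32(23), np.int32(442)), (np.int32(98), np.int32(36), np.int32(12), np.int32(22), np.int32(146)), (np.int32(109), np.int32(53), np.int32(28), np.int32(35), np.int32(436)), (np.int32(80), np.int32(60), np.int32(16), np.int32(6), np.int32(46)), (np.int32(297), np.int32(61), np.int32(1
[... 4199 characters left out ...]
32(26), np.int32(12), np.int32(207)), (np.int32(225), np.int32(310), np.int32(120), np.int32(51), np.int32(1805)), (np.int32(388), np.int32(311), np.int32(30), np.int32(48), np.int32(235)), (np.int32(244), np.int32(314), np.int32(8), np.int32(5), np.int32(21)), (np.int32(349), np.int32(323), np.int32(17), np.int32(10), np.int32(76)), (np.int32(161), np.int32(335), np.int32(7), np.int32(5), np.int32(15)), (np.int32(345), np.int32(337), np.int32(11), np.int32(5), np.int32(38)), (np.int32(473), np.int32(343), np.int32(19), np.int32(6), np.int32(51)), (np.int32(190), np.int32(363), np.int32(10), np.int32(21), np.int32(137)), (np.int32(394), np.int32(362), np.int32(6), np.int32(4), np.int32(17))]
```

```bash
python3 -c "
from bench import *
print(hand_in())"
```

```text
the job is handed in; nothing more can be done
None
```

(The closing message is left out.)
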